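# Load the chipper-knife grinder and set it for a slow pass

### The job

Get the knife grinder ready and start it. Put the wire brush that was left on the magnetic chuck away in the aluminium tray, and lay every chipper knife from the bench flat on the chuck, side by side, each with its straight back edge touching the back stop all along; then turn the chuck's dial to full hold (the long white mark, third of the four) and throw the traverse lever from neutral into the slow notch (the middle one, with white flanks), and after that press the round extractor button and then the square wheel-start button. The wheel must never be started unless the dial stands at full hold; leave the can, the wrench and the mug where they are.

Things in the scene. Friction and masses are not known exactly. Their poses are not given: they have to be found in the camera images.
- grinder: green bench knife grinder, bolted down. Origin at bench height under the centre of its magnetic chuck; x away from the robot, y to the left along the chuck. In its frame: gearbox with the lever left of the chuck (x -55 to 80, y 215 to 300 mm, 75 mm high); grinding head behind (x over 100, y -200 to -80 mm, 225 mm high)
- chuck_top (a point): centre of the chuck's top, 65 mm over the bench: a flat steel face with brass lines, 100 mm deep (x -55 to +45 mm of this point, up to the stop) and 420 mm wide (y -210 to +210)
- stop_mid (a point): middle of the back stop's face at chuck height: a straight dark bar along the chuck's far edge, 45 mm beyond chuck_top, rising 14 mm above the chuck
- pod_top (a point): centre of the top of the grey control pod right of the chuck: 200 (x) by 160 mm (y), 100 mm over the bench. On it the dial, and nearer the robot in a row from left to right the round button, the square button and a red mushroom stop (not needed)
- knife0: chipper knife 0: flat steel plate 55 (own x) by 100 (own y) by 10 mm thick, 0.3 to 0.6 kg, two dark bolt holes, one long edge bevelled. Lies flat on the bench before the grinder, its length pointing away from the robot and its back edge to the left, within 15 degrees. Origin at the centre of its underside, x towards its straight back edge (27.5 mm away). Two or three of the knives are there; an absent one is None
- knife0_back (a point): middle of knife 0's back edge, 5 mm above its underside
- knife1: chipper knife 1: flat steel plate 55 (own x) by 100 (own y) by 10 mm thick, 0.3 to 0.6 kg, two dark bolt holes, one long edge bevelled. Lies flat on the bench before the grinder, its length pointing away from the robot and its back edge to the left, within 15 degrees. Origin at the centre of its underside, x towards its straight back edge (27.5 mm away). Two or three of the knives are there; an absent one is None
- knife1_back (a point): middle of knife 1's back edge
- knife2: chipper knife 2: flat steel plate 55 (own x) by 100 (own y) by 10 mm thick, 0.3 to 0.6 kg, two dark bolt holes, one long edge bevelled. Lies flat on the bench before the grinder, its length pointing away from the robot and its back edge to the left, within 15 degrees. Origin at the centre of its underside, x towards its straight back edge (27.5 mm away). Two or three of the knives are there; an absent one is None
- knife2_back (a point): middle of knife 2's back edge
- brush: wire brush, 180 mm long along its own y, 28 mm wide, 38 mm high, 0.15 kg: wooden back (top 16 mm) over steel bristles (the y = -22 to 82 mm part) and a small scraper under the handle end. Lies bristles down on the chuck, its length roughly along the chuck (up to 17 degrees off); grip it across the wooden back. Origin at the centre of its underside
- tray: shallow open aluminium tray, fixed, 250 mm (own x) by 100 mm (own y), walls 4 mm thick and 30 mm high, floor 4 mm, at the left of the bench with its length pointing away from the robot. Origin at the centre of its underside
- feed_lever (a joint): traverse lever, rad: 0 = neutral notch, leaning 0.5 rad towards the robot; 0.5 = slow notch, lever upright, white flanks; 1.0 = fast notch, leaning away. A spring roller pulls it into a notch when let go within about 0.15 rad of it (halfway between two it may stay put); about 3 N at the ball to leave one
- lever_pivot (a point): the traverse lever's pivot; it turns about the grinder's y axis, the ball's centre 125 mm from it
- lever_ball (a point): centre of the black ball on top of the traverse lever, 32 mm diameter, on a 12 mm steel rod; a notched steel quadrant stands 24 mm to its left, up to 82 mm from the pivot
- hold_dial (a joint): chuck dial, rad, growing clockwise as seen from above: 0 = off, 0.6 = light hold, 1.2 = full hold (the long white mark among short ones, nose pointing straight away from the robot along the grinder's x), 1.8 = demagnetise. It starts at off, at light hold or between. A spring roller pulls it in within about 0.2 rad of a position; about 0.1 N m to leave one
- dial_grip (a point): point on the dial's axis 30 mm above the dial's underside, at the height to grip; its x axis points to the dial's nose (white line). The dial is a 60 mm black disc with a bar 56 mm long, 15 mm wide across its top, whose top is 12 mm above this point and whose foot (the disc's top) is 20 mm below it
- extractor (a joint): round steel extractor button, m: 0 up, 0.006 fully down, springs back; 4 N to hold it down
- extractor_top (a point): centre of the extractor button's top face, 32 mm diameter
- start (a joint): square steel wheel-start button, m: 0 up, 0.006 fully down, springs back; 4 N to hold it down
- start_top (a point): centre of the wheel-start button's top face, 31 mm square, 55 mm to the right of the extractor button
- oil_can: spray can, 56 mm diameter, 140 mm tall, standing on the bench near the pod; leave it. Origin at the centre of its underside
- wrench: steel wrench 200 mm long lying on the bench on the robot's side of the left knife; leave it. Origin near its middle
- mug: blue mug, 80 mm diameter, 90 mm tall, standing right of the knives; leave it. Origin at the centre of its underside

How it is judged:
On the way, in this order (a step that is already met when the one before it is completed fails the run):
1. the brush lies in the tray and every knife lies flat on the chuck with its back edge against the back stop, the dial not yet at full hold (x of brush in the frame of tray between -0.06 and 0.06 m and y of brush in the frame of tray between -0.05 and 0.05 m and z of brush in the frame of tray below 0.027 m and x of knife0_back in the frame of grinder between 0.041 and 0.05 m and y of knife0 in the frame of grinder between -0.16 and 0.16 m and z of knife0 in the frame of grinder between 0.061 and 0.069 m and angle between the x axis of each of knife0, knife1, knife2 and the x axis of grinder, either way round below 0.05 rad and angle between each of knife0, knife1, knife2's own z axis and vertical below 0.06 rad and x of knife1_back in the frame of grinder between 0.041 and 0.05 m and y of knife1 in the frame of grinder between -0.16 and 0.16 m and z of knife1 in the frame of grinder between 0.061 and 0.069 m and x of knife2_back in the frame of grinder between 0.041 and 0.05 m and y of knife2 in the frame of grinder between -0.16 and 0.16 m and z of knife2 in the frame of grinder between 0.061 and 0.069 m and value of joint hold_dial below 0.9 rad), for 0.2 s.
2. the dial stands at full hold and the traverse lever in the slow notch (value of joint hold_dial between 1.08 and 1.32 rad and value of joint feed_lever between 0.38 and 0.62 rad), for 0.2 s.
3. the extractor button is pressed down, alone (value of joint extractor above 0.004 m and value of joint start below 0.002 m), for 0.05 s.
4. then the wheel-start button is pressed down, alone (value of joint start above 0.004 m and value of joint extractor below 0.002 m), for 0.05 s.
At the end, for the whole second after the job is handed in: brush in the tray below its rim; every knife flat on the chuck, back edge within 4 mm of the stop and within 0.05 rad of parallel, middle within 160 mm of the chuck's; dial within 0.12 rad of full hold, lever within 0.12 rad of the slow notch, buttons up, all at rest (all of step 2 and x of brush in the frame of tray between -0.06 and 0.06 m and y of brush in the frame of tray between -0.05 and 0.05 m and z of brush in the frame of tray below 0.027 m and x of knife0_back in the frame of grinder between 0.041 and 0.05 m and y of knife0 in the frame of grinder between -0.16 and 0.16 m and z of knife0 in the frame of grinder between 0.061 and 0.069 m and angle between the x axis of each of knife0, knife1, knife2 and the x axis of grinder, either way round below 0.05 rad and angle between each of knife0, knife1, knife2's own z axis and vertical below 0.06 rad and x of knife1_back in the frame of grinder between 0.041 and 0.05 m and y of knife1 in the frame of grinder between -0.16 and 0.16 m and z of knife1 in the frame of grinder between 0.061 and 0.069 m and x of knife2_back in the frame of grinder between 0.041 and 0.05 m and y of knife2 in the frame of grinder between -0.16 and 0.16 m and z of knife2 in the frame of grinder between 0.061 and 0.069 m and value of joint each of extractor, start below 0.002 m and linear speed of each of knife0, knife1, knife2, brush below 0.02 m/s); the robot touches nothing.
It fails at once if the wheel is started while the dial does not stand at full hold (value of joint start above 0.004 m and not (value of joint hold_dial between 1.08 and 1.32 rad)).
It fails at once if the can, the wrench or the mug is moved more than 30 mm (distance of any of oil_can, wrench, mug from where it was at the start of the episode above 0.03 m).
Of knife0, knife1, knife2 only 2 to 3 are there at a start; the rules pass over those that are not, and their reading is None.
At some moment in a run one of knife0, knife1, knife2 may be knocked a few centimetres aside while the robot is not near it.
Once in a run the grip may slacken for a moment while it holds something.
It also fails if it takes over 210 s, if anything falls off the work surface, if the arm or the gripper's body presses on something with over 40 N, if the wrist force passes 120 N, or if a joint passes its speed limit or range.

### The arm

A 7-joint arm with a two-finger parallel gripper is mounted at the origin on the work surface. World frame = base frame: x ahead of the robot, y to its left, z up, the work surface at z = 0. Lengths are in m, angles in rad, forces in N, time in s.
With the tool pointing down it reaches from about 0.4 to 0.85 m from the base axis. Payload 4.4 kg.
Tool frame: the origin (TCP) lies midway between the tips of the shut fingers; the grasp point (between the pads) lies 19 mm behind it; z points along the fingers, y is the line along which they close (so a half turn about z gives the same grasp; the last joint's range is limited). The gripper opens to 94 mm and grips with 3 to 60 N. Pads are 16 mm wide; open, the fingers measure 119 mm over their backs; the gripper's body (75 mm by 177 mm) begins 78 mm behind the grasp point.
Start: joints at [-1.263, 0.628, 0.038, 1.517, -0.027, 0.996, -0.02], TCP at [0.237, 0.605, 0.205] pointing down, gripper open.
Joint ranges: [-3.06, 3.06], [-0.37, 2.12], [-1.25, 1.32], [0.18, 2.47], [-1.1, 4.24], [0.23, 1.98], [-2.94, 2.94]. Speed limits (rad/s): [2.57, 2.57, 3.14, 3.14, 3.14, 3.14, 3.14].

### API

Orientations are given as a unit quaternion [x, y, z, w].
In Python, from bench import bot, set_gripper, get_image gives the robot as it stands. Calls block until the motion is done:
- bot.movep(position, orientation): joint-space move of the TCP to a pose.
- bot.move_l(position, rotation=None, v=0.15): straight line of the TCP; rotation=None keeps the orientation; v is the mean speed in m/s.
- bot.goto_joints(angles): joint-space move.
- set_gripper(opening): finger opening in m; the grip force is fixed at half the most; returns when the fingers have stopped.
- bot.sleep(seconds).
- bot.solve_ik(position, orientation): joint angles nearest the present ones, or None.
- get_image(name): name is "scene" or "top" or "wrist"; returns a dict with "img" (384x512x3 uint8, red, green, blue), "fx", "fy", "cx", "cy" (pixels), "R" (3x3) and "t" (3): a world point X has camera coordinates R X + t. Camera axes: x right, y down, z forward; pixel columns grow to the right and rows downward; lengths in m; the calibration is good to about 2 mm. A picture is of the moment at which its call begins. There is no depth.
A pose or a line that the arm cannot do raises bot.MotionError and nothing moves.
- bot.hand_in(): hands the job in; it is judged then, once.
Readings, each from a call of its own:
- bot.get_t(): time.
- bot.get_joint_positions(): joint angles.
- bot.get_joint_vel(): joint speeds.
- bot.get_effort(): joint torques, N m.
- bot.get_position(): TCP position.
- bot.get_tool_rot(): TCP orientation.
- bot.get_ft_force(): force on the tool from outside, world axes, zero at the start.
- bot.get_moment(): the same for the moment, N m.
- bot.get_grip_width(): finger opening in m.
- bot.get_gripper_force(): force on a finger pad.
Only numpy, scipy, OpenCV 4.12 (cv2) and the standard library are available. Lean on these libraries where they do the work, as an engineer would, in place of code of your own. Each camera call takes 0.05 s, during which the arm holds its last target. There are 200 camera calls.

## Working session

There is one attempt and no reset: what is moved stays moved. The work goes in short steps, each a Python script; the robot and the scene stay as the last script left them, time stands still between calls to the robot, and variables do not carry over. Pictures are saved under pics/ and viewed, at most 14 in all, crops included, and the job is handed in when it is done.

```bash
ls; mkdir -p pics; python3 - <<'E'
from bench import bot,get_image
import cv2,pickle
d={}
for n in("scene","top","wrist"):
    g=get_image(n);d[n]=g
    cv2.imwrite(f"pics/{n}0.png",cv2.resize(g["img"][:,:,::-1],(800,600),interpolation=cv2.INTER_CUBIC))
    print(n,g["fx"],g["fy"],g["cx"],g["cy"],g["R"].tolist() if hasattr(g["R"],'tolist') else g["R"],g["t"])
pickle.dump(d,open("im0.pkl","wb"))
print(bot.get_t(),bot.get_tool_rot(),bot.get_position())
E
```

```text
pics
scene 350.2918997323922 350.2918997323922 259.78147185971255 191.41979617830643 [[-0.4946692787775605, 0.8690708433531139, -0.004263081889338628], [0.6928680756699487, 0.39140524201831595, -0.6055871252247734], [-0.5246295210442411, -0.30251909981700437, -0.7957675916338884]] [ 0.21594683 -0.25945996  1.35105388]
top 435.4355522667855 435.4355522667855 250.8510426063111 183.0553340934194 [[0.011447350358876228, -0.999522778833743, 0.028690987474002363], [-0.9906798700768163, -0.015231441686718462, -0.13535655953342815], [0.13572896962087172, -0.02687410978276899, -0.9903814563232898]] [-0.00927578  0.50474179  1.16782358]
wrist 330.4537541422004 330.4537541422004 248.8286022828789 185.63674546671967 [[0.36520793924434974, 0.9309259491702374, -0.00019563841787258957], [0.8980529189555031, -0.3522562791295825, 0.2634700525093598], [0.24520219384907316, -0.0963970485817741, -0.9646675557705502]] [-0.65110826 -0.02829384  0.39123953]
0.15 [ 1.85819458e-01  9.82583659e-01 -6.81506597e-04 -1.30539581e-04] [0.23714521 0.60466711 0.20481002]
```

View pics/top0.png

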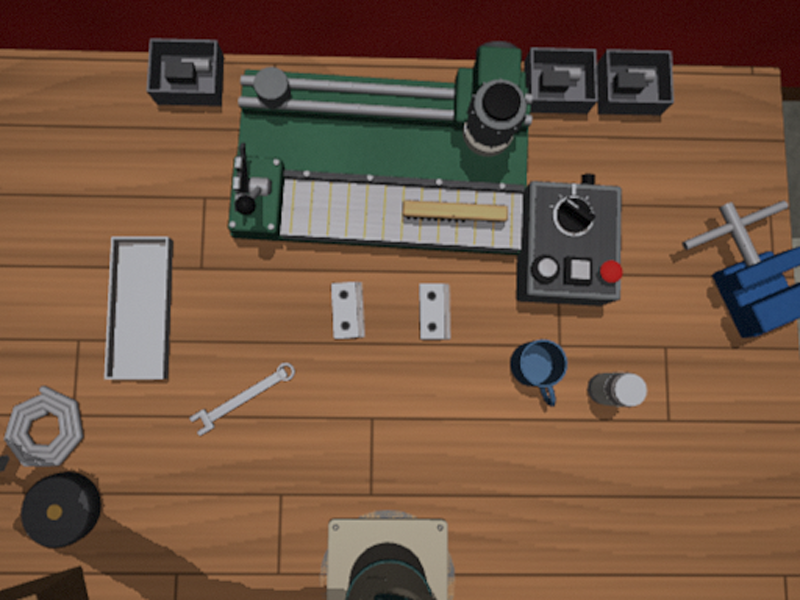

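View pics/scene0.png

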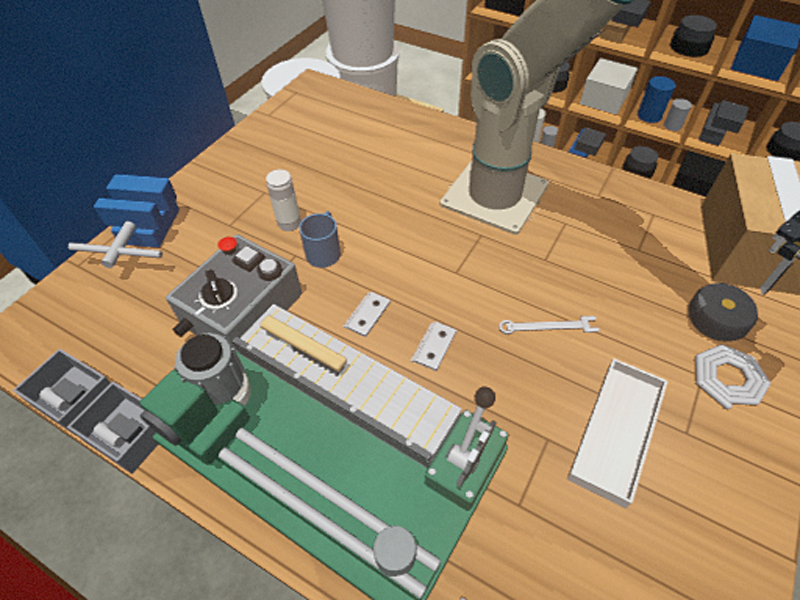

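The top view (800-px scale) shows two knives at (347,310) and (433,311). The brush is at (455,211) with its bristle end on the left, and the tray is at (139,308). The lever ball is at (245,203) and the dial at (574,214), with its nose towards upper right/left unclear. The round button is at (545,268) and the square one at (580,270). The scene view agrees.

```bash
cat > h.py <<'E'
import numpy as np,cv2
from bench import bot,set_gripper,get_image
from scipy.spatial.transform import Rotation as Ro
def ray(g,uv,z):
    uv=np.atleast_2d(np.asarray(uv,float)); R=np.array(g["R"]);t=np.array(g["t"])
    d=np.c_[(uv[:,0]-g["cx"])/g["fx"],(uv[:,1]-g["cy"])/g["fy"],np.ones(len(uv))]@R
    c=-R.T@t
    return c+d*((z-c[2])/d[:,2])[:,None]
def tri(g1,p1,g2,p2):
    P=[np.array([[g["fx"],0,g["cx"]],[0,g["fy"],g["cy"]],[0,0,1]])@np.c_[g["R"],g["t"]] for g in(g1,g2)]
    X=cv2.triangulatePoints(P[0],P[1],np.array(p1,float).reshape(2,1),np.array(p2,float).reshape(2,1))[:,0]
    return X[:3]/X[3]
def proj(g,X):
    c=np.array(g["R"])@X+g["t"]; return c[0]/c[2]*g["fx"]+g["cx"],c[1]/c[2]*g["fy"]+g["cy"]
def quat(a):  # tool down, tool y (closing line) at world angle a (mod pi)
    a=(a+np.pi/2)%np.pi-np.pi/2
    y=np.array([np.cos(a),np.sin(a),0]);z=np.array([0,0,-1.]);x=np.cross(y,z)
    return Ro.from_matrix(np.c_[x,y,z]).as_quat()
def hsv(g): return cv2.cvtColor(g["img"],cv2.COLOR_RGB2HSV)
def blobs(m,amin=40):
    m=cv2.morphologyEx(m.astype(np.uint8),cv2.MORPH_OPEN,np.ones((2,2)))
    return [c for c in cv2.findContours(m,cv2.RETR_EXTERNAL,cv2.CHAIN_APPROX_NONE)[0] if cv2.contourArea(c)>=amin]
def rect(g,c,z):
    P=ray(g,c.reshape(-1,2),z)[:,:2]
    r=cv2.minAreaRect((P*1000).astype(np.float32)); b=cv2.boxPoints(r)/1000
    e=[b[1]-b[0],b[2]-b[1]]; l=max(e,key=np.linalg.norm); s=min(e,key=np.linalg.norm)
    return b.mean(0),np.linalg.norm(l),np.linalg.norm(s),np.arctan2(l[1],l[0])
E
python3 - <<'E'
from h import *
import pickle
d=pickle.load(open("im0.pkl","rb"));g=d["top"];H=hsv(g);h,s,v=[H[:,:,i].astype(int) for i in range(3)]
np.set_printoptions(precision=4,suppress=True)
print("cams",[-np.array(d[n]["R"]).T@d[n]["t"] for n in d])
for c in blobs((s<45)&(v>130),60):
    M=c.reshape(-1,2); z=.065 if 110<M[:,1].mean()<165 and 170<M[:,0].mean()<340 else .01
    print(M.mean(0),z,*[np.round(q,4) for q in rect(g,c,z)])
m=(h>15)&(h<32)&(s>70)&(v>120); m[:118]=0;m[150:]=0;m[:,:250]=0;m[:,332:]=0
for c in blobs(m,80): print("brush",c.reshape(-1,2).mean(0),*[np.round(q,4) for q in rect(g,c,.103)])
P=lambda u,z:ray(g,np.array(u)/1.5625,z)[0]
print("chuck corners",*[P(u,.065) for u in((280,237),(283,178),(521,250),(523,190))])
sc=d["scene"];T=lambda a,b:tri(g,np.array(a)/1.5625,sc,np.array(b)/1.5625)
print("ball",T((245,203),(485,397)),"ext",T((546,267),(269,266)),"start",T((580,269),(247,257)))
print("dial",P((573,214),.13),"tray",[P(u,.03) for u in((110,238),(171,238),(167,380),(106,380))])
a=g["img"][100:200,320:405,::-1];b=sc["img"][140:225,95:180,::-1]
cv2.imwrite("pics/dial.png",np.hstack([cv2.resize(a,(400,480),interpolation=2),cv2.resize(b,(400,480),interpolation=2)]))
E
```

```text
cams [array([0.9954, 0.3226, 0.9189]), array([0.3416, 0.0298, 1.2252]), array([0.1673, 0.6339, 0.3847])]
[249.106  353.9611] 0.01 [ 0.0361 -0.0024] 0.2007 0.1255 -1.5703
[ 24.4579 273.4626] 0.01 [0.2497 0.5996] 0.0857 0.0773 1.1333
[ 28.3681 271.1923] 0.01 [0.255  0.5993] 0.1111 0.0923 1.0967
[ 42.5667 269.8333] 0.01 [0.2604 0.5632] 0.1322 0.0503 0.2694
[404.4107 250.0179] 0.01 [ 0.3264 -0.4338] 0.0557 0.0535 -0.0338
[153.7722 256.6962] 0.01 [0.3063 0.2561] 0.1915 0.0358 -0.9928
[278.6154 199.8558] 0.01 [ 0.463  -0.0816] 0.0988 0.0533 0.0154
[223.0095 199.4762] 0.01 [0.4624 0.0744] 0.1004 0.0545 0.0728
[371.8718 173.1282] 0.01 [ 0.5424 -0.3482] 0.0299 0.0288 -0.0249
[350.8276 171.8621] 0.01 [ 0.5443 -0.288 ] 0.0292 0.0287 -0.0183
[ 89.6958 202.175 ] 0.01 [0.4556 0.4469] 0.2397 0.0989 0.0114
[310.125 152.775] 0.065 [ 0.5872 -0.1621] 0.0311 0.0274 -0.0055
[298.3415 151.9756] 0.065 [ 0.5883 -0.1293] 0.0334 0.0273 -0.0048
[455.     151.1034] 0.01 [ 0.6103 -0.5918] 0.0915 0.0093 -1.1666
[286.5 151. ] 0.065 [ 0.5903 -0.0978] 0.0335 0.0246 0.0017
[269.2317 150.3415] 0.065 [ 0.5916 -0.0507] 
[... 643 characters left out ...]
0.0919 -0.0408
[205.3103 134.7126] 0.065 [0.6323 0.1238] 0.0987 0.0279 -0.0476
[189.0181 133.9458] 0.065 [0.6339 0.1656] 0.0979 0.0474 -0.0471
[238.     70.066] 0.01 [0.8404 0.0378] 0.3042 0.0101 1.5266
[238.4906  56.3443] 0.01 [0.8826 0.0385] 0.3057 0.0102 1.5278
brush [291.7755 135.1293] [ 0.6259 -0.1082] 0.1762 0.0271 1.5368
chuck corners [0.5833 0.1931 0.065 ] [0.6887 0.1914 0.065 ] [ 0.5675 -0.2261  0.065 ] [ 0.6753 -0.2312  0.065 ]
ball [0.6117 0.234  0.1822] ext [ 0.5283 -0.2543  0.1178] start [ 0.5268 -0.3131  0.1102]
dial [ 0.6172 -0.2996  0.13  ] tray [array([0.5835, 0.4974, 0.03  ]), array([0.5854, 0.3905, 0.03  ]), array([0.3359, 0.3836, 0.03  ]), array([0.3347, 0.4876, 0.03  ])]
```

View pics/dial.png

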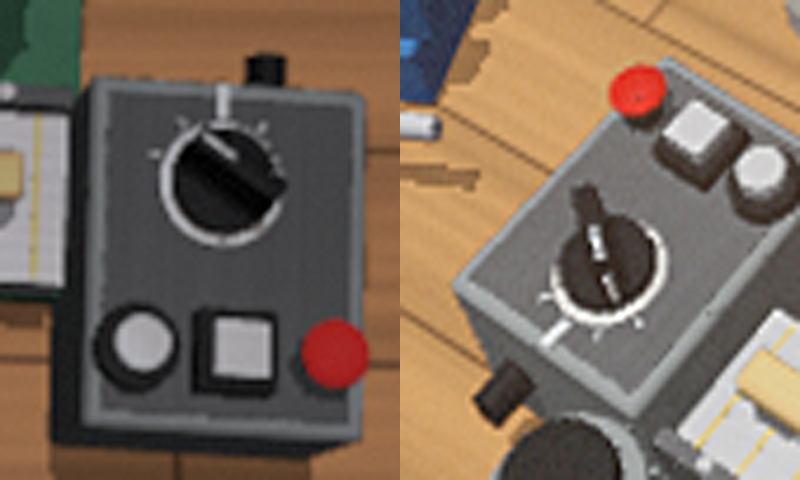

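The nose's white line points up-left in the top crop, so the dial sits somewhere between off and light hold. The coarse positions are plausible: ball z is 0.182, button z is about 0.11, and the knives measure 100x54. Next I take a closer wrist look over the chuck.

```bash
cat >> h.py <<'E'
def quat(a):
    y=np.array([np.cos(a),np.sin(a),0]);z=np.array([0,0,-1.]);x=np.cross(y,z)
    return Ro.from_matrix(np.c_[x,y,z]).as_quat()
E
python3 - <<'E'
from h import *
import pickle
p=bot.get_position(); bot.move_l([p[0],p[1],.36],v=.3)
for a in(np.pi/2,-np.pi/2,0,np.pi):
    q=bot.solve_ik([.52,-.02,.33],quat(a)); print(a,None if q is None else np.round(q,2))
bot.movep([.52,-.02,.33],quat(np.pi/2))
g=get_image("wrist");pickle.dump(g,open("w1.pkl","wb"))
print(-np.array(g["R"]).T@g["t"],bot.get_t(),bot.get_position())
cv2.imwrite("pics/w1.png",cv2.resize(g["img"][:,:,::-1],(800,600),interpolation=cv2.INTER_CUBIC))
E
```

```text
1.5707963267948966 [-0.33  0.34  0.44  1.7  -0.16  1.14  1.73]
-1.5707963267948966 [-0.65  0.44  0.95  1.71 -0.38  1.19 -1.17]
0 [-0.47  0.37  0.65  1.7  -0.24  1.15  0.24]
3.141592653589793 [-0.73  0.52  1.15  1.71 -0.5   1.24 -2.61]
[ 0.44495308 -0.01819859  0.50996451] 3.3083 [ 0.52018494 -0.01903701  0.32991138]
```

View pics/w1.png

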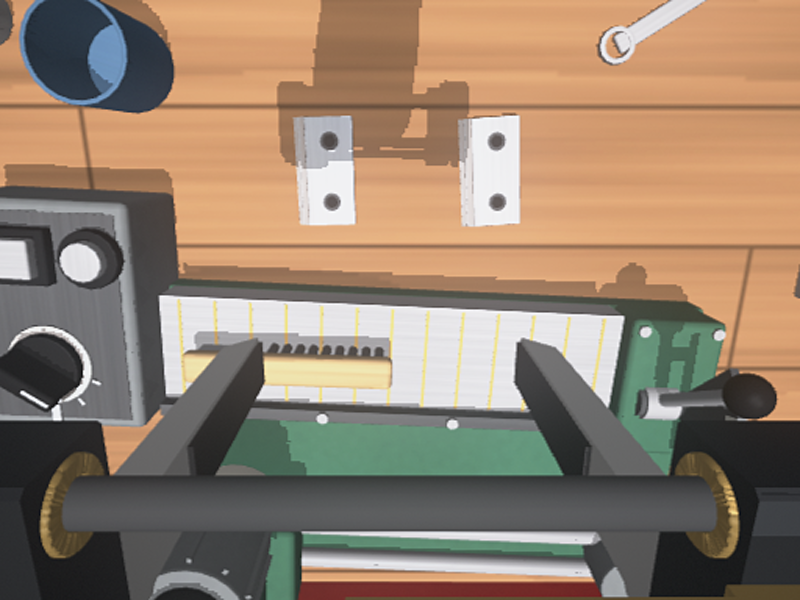

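The wrist view (image right = +y, down = +x) shows the chuck from (160,294) to (624,318) at its near edge. The brush is at (288,370), the knives at (327,170) and (491,170), the round button at (88,260), and the dial at about (45,370). I now fit the chuck edges to get the grinder frame.

```bash
python3 - <<'E'
from h import *
import pickle
np.set_printoptions(precision=4,suppress=True)
g=pickle.load(open("w1.pkl","rb"));H=hsv(g);h,s,v=[H[:,:,i].astype(int) for i in range(3)]
W=(s<60)&(v>110); Y=(h>14)&(h<34)&(s>60)&(v>110); C=W|Y
N,F=[],[]
for u in list(range(106,116))+list(range(258,326))+list(range(340,384)):
    c=C[184:275,u]; i=np.where(c)[0]
    # longest run
    runs=np.split(i,np.where(np.diff(i)>2)[0]+1); r=max(runs,key=len)
    if len(r)>30: N.append((u,184+r[0]-.5)); F.append((u,184+r[-1]+.5))
out={}
for nm,E in(("near",N),("far",F)):
    P=ray(g,E,.065)[:,:2]
    l=cv2.fitLine((P*1000).astype(np.float32),cv2.DIST_HUBER,0,.01,.01).ravel(); r=(P-l[2:]/1000)@[-l[1],l[0]]
    th=np.arctan2(-l[0]*np.sign(l[1]),abs(l[1])); out[nm]=(l[2:]/1000,th); print(nm,l[2:]/1000,th,"rms",np.std(r),len(P))
# chuck lateral ends at mid depth
for row in(210,225,235):
    i=np.where(C[row,90:420])[0]+90; i=i[i>95]; runs=np.split(i,np.where(np.diff(i)>4)[0]+1); print(row,[(r[0],r[-1]) for r in runs if len(r)>3], ray(g,[(i[0]-.5,row)],.065)[0][:2])
for u in((160,294),(624,318),(613,413),(161,425)): print("corner",ray(g,np.array(u)/1.5625,.065)[0][:2])
for c in blobs((s<60)&(v>110),300):
    M=c.reshape(-1,2).mean(0)
    if M[1]<150: print("knife?",M,*[np.round(q,4) for q in rect(g,c,.01)])
m=Y.copy(); m[:222]=0;m[252:]=0;m[:,:112]=0;m[:,254:]=0
for c in blobs(m,150): print("brush",*[np.round(q,4) for q in rect(g,c,.103)])
E
```

```text
near [0.5834 0.0561] -0.046111062 rms 0.002004923407741877 120
far [0.6781 0.0588] 0.0896935 rms 0.013827471430891166 120
210 [(np.int64(103), np.int64(398)), (np.int64(410), np.int64(417))] [ 0.6029 -0.2254]
225 [(np.int64(104), np.int64(158)), (np.int64(245), np.int64(330)), (np.int64(339), np.int64(395))] [ 0.6257 -0.2266]
235 [(np.int64(105), np.int64(151)), (np.int64(169), np.int64(329)), (np.int64(347), np.int64(394))] [ 0.6413 -0.2269]
corner [ 0.5706 -0.2218]
corner [0.5928 0.1964]
corner [0.6884 0.1975]
corner [ 0.7014 -0.236 ]
knife? [314.1754 109.891 ] [0.4675 0.0789] 0.1002 0.0565 0.0686
knife? [208.7874 109.4106] [ 0.4669 -0.0762] 0.0999 0.0543 0.0202
knife? [415.8366  17.4379] [0.3369 0.2126] 0.095 0.0311 -0.9177
brush [ 0.624  -0.1859] 0.0459 0.0225 -0.7233
brush [ 0.6283 -0.0687] 0.109 0.0419 -1.5701
```

```bash
python3 - <<'E'
from h import *
np.set_printoptions(precision=4,suppress=True)
set_gripper(.05)
x,y,a=.6285,-.086,-.034
bot.movep([x,y,.20],quat(a)); bot.move_l([x,y,.080],v=.12)
print("ft",bot.get_ft_force()); set_gripper(.0); print("w",bot.get_grip_width(),bot.get_gripper_force())
bot.move_l([x,y,.27],v=.15); print("w",bot.get_grip_width())
tx,ty,ta=.442,.441,np.pi/2+.03
bot.movep([tx,ty,.25],quat(ta)); print("w",bot.get_grip_width())
bot.move_l([tx,ty,.05],v=.2);bot.move_l([tx,ty,.022],v=.05); print("ft",bot.get_ft_force(),"w",bot.get_grip_width())
set_gripper(.05); bot.move_l([tx,ty,.3],v=.25)
bot.movep([.47,.18,.30],quat(np.pi/2))
print(bot.get_t())
g=get_image("top"); cv2.imwrite("pics/t2.png",g["img"][:,:,::-1])
E
```

```text
ft [-0.1623  0.2227  0.1049]
w 0.027748986408296875 29.997068345546722
w 0.027934756778757973
w 0.02748173405016804
ft [-0.3351 -0.6082 -0.8363] w 0.027944629993578295
14.9833
```

View pics/t2.png

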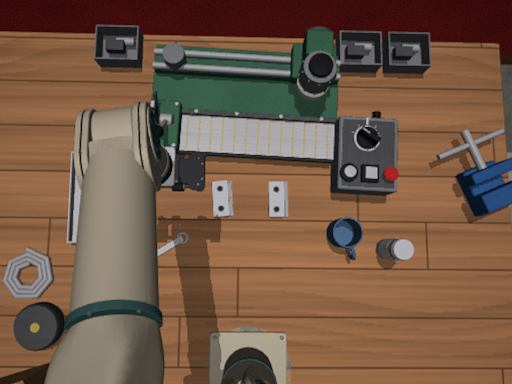

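```bash
cat >> h.py <<'E'
np.set_printoptions(precision=4,suppress=True)
TH=-.045; G=np.array([.633,-.016])
def gw(x,y): c,s=np.cos(TH),np.sin(TH); return G+[c*x-s*y,s*x+c*y]
def knives():
    g=get_image("top");H=hsv(g);s,v=H[:,:,1],H[:,:,2];o=[]
    for c in blobs((s<45)&(v>110),300):
        p,l,w,a=rect(g,c,.01)
        if .09<l<.11 and .045<w<.065 and p[0]<.56: o.append((p+[.002,.0025],(a+np.pi/2)%np.pi-np.pi/2))
    return o
def pick(p,k):
    set_gripper(.08); a=np.pi/2+k
    bot.movep([p[0],p[1],.15],quat(a)); bot.move_l([p[0],p[1],.003],v=.12); set_gripper(0)
    print("grip",bot.get_grip_width(),bot.get_gripper_force(),bot.get_ft_force())
    bot.move_l([p[0],p[1],.16],v=.12); print("lift",bot.get_grip_width())
def place(gx,gy):
    x,y=gw(gx,gy)
    bot.movep([x-.02,y,.18],quat(TH)); print("carry",bot.get_grip_width(),bot.get_ft_force())
    bot.move_l([x,y,.10],v=.15); bot.move_l([x,y,.0695],v=.05); print("down",bot.get_grip_width(),bot.get_ft_force())
    set_gripper(.061); bot.move_l([x,y,.17],v=.15)
def push(gy,start=-.052,lim=-.006,F=15,op=.06):
    set_gripper(op); q=quat(TH+np.pi/2)
    bot.movep([*gw(start,gy),.13],q); bot.move_l([*gw(start,gy),.068],v=.12)
    f0=bot.get_ft_force().copy() if hasattr(bot.get_ft_force(),'copy') else np.array(bot.get_ft_force())
    x=start
    while x<lim:
        x+=.002; bot.move_l([*gw(x,gy),.068],v=.04); f=np.array(bot.get_ft_force())-f0
        if f[0]<-F: break
    print("push end x",x,"F",f, "t",bot.get_t())
    bot.move_l([*gw(x-.012,gy),.068],v=.05); bot.move_l([*gw(x-.012,gy),.14],v=.15)
E
python3 - <<'E'
from h import *
ks=knives(); print(ks)
p,k=min(ks,key=lambda q:q[0][1])
pick(p,k); place(-.007,0)
g=get_image("wrist"); cv2.imwrite("pics/k1.png",g["img"][:,:,::-1]); print(bot.get_t())
E
```

```text
[(array([ 0.465 , -0.0791]), np.float32(0.015444756)), (array([0.4641, 0.0769]), np.float32(0.07229686))]
grip 0.05458074407155437 30.000283420085907 [ 0.0686 -0.9857  2.9888]
lift 0.05447866748024639
carry 0.05443199369371816 [ 0.179  -0.7334 -4.4593]
down 0.05451605106427054 [-0.5097  0.7728 -4.353 ]
24.2333
```

View pics/k1.png

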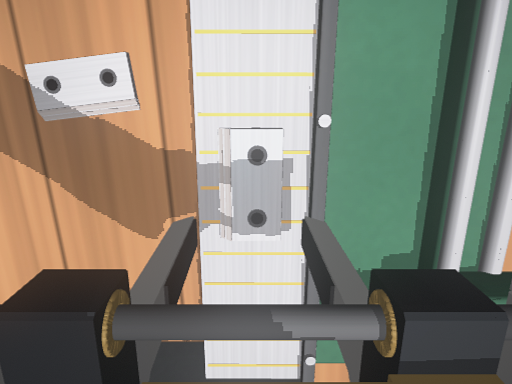

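The wrist view shows the knife flat on the chuck at (257,185), with its bevel towards the robot and its back edge facing the stop with a gap. I push it home and then fetch the other knife.

```bash
python3 - <<'E'
from h import *
push(0)
bot.move_l([*gw(-.15,-.03),.25],v=.3)
ks=[k for k in knives()]; print(ks)
p,k=ks[0]
pick(p,k); place(-.007,.11); push(.11)
bot.movep([.50,.06,.30],quat(np.pi/2))
g=get_image("wrist"); cv2.imwrite("pics/k2.png",cv2.resize(g["img"][120:330,:,::-1],(800,328),interpolation=2)); print(bot.get_t())
E
```

```text
push end x -0.009999999999999966 F [-17.3011   0.8482  14.2809] t 31.6
[(array([0.4643, 0.0781]), np.float32(0.023198724))]
grip 0.054691028272078154 29.78889226913452 [-1.4277 -1.9628  3.4209]
lift 0.0545621111473469
carry 0.05497382090315977 [-0.4238 -0.0203 -3.7269]
down 0.05469652181521235 [ 0.3909  0.91   -3.936 ]
push end x -0.009999999999999966 F [-17.8594   0.2329  14.7024] t 49.1917
51.0833
```

View pics/k2.png

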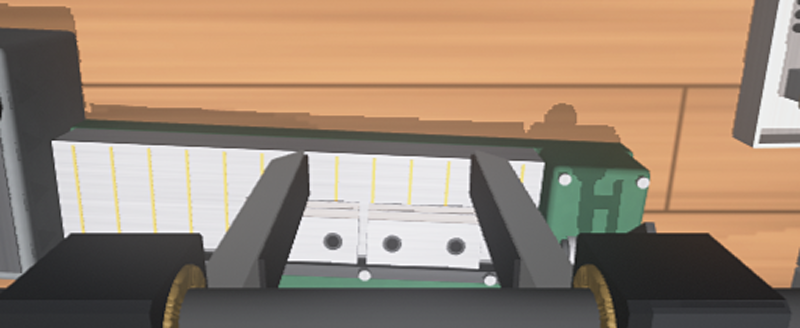

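Both knives appear at the stop, but fingers hide part of them. I take a clear view from the side to check the gap, and measure the tray from the top camera.

```bash
python3 - <<'E'
from h import *
import pickle
bot.movep([*gw(-.02,-.03),.22],quat(TH))
g=get_image("wrist"); pickle.dump(g,open("k3.pkl","wb"))
t=get_image("top"); im=t["img"][130:260,30:130,::-1]
s=get_image("scene")["img"][210:340,350:450,::-1]
a=g["img"][0:260,120:380,::-1]
cv2.imwrite("pics/k3.png",np.hstack([cv2.resize(a,(560,560),interpolation=2),np.vstack([cv2.resize(q,(215,280),interpolation=2) for q in(im,s)])]))
E
```

```text
(no output)
```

View pics/k3.png

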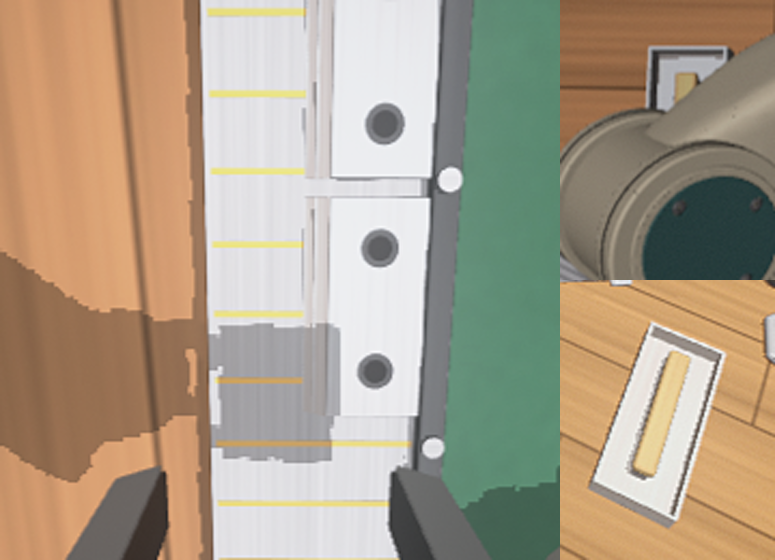

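The knives' back edges lie along the stop and the brush lies in the tray. Next I look closely at the pod.

```bash
python3 - <<'E'
from h import *
import pickle
set_gripper(.08)
p=bot.get_position(); bot.move_l([p[0]-.05,p[1],.33],v=.25)
bot.movep([.52,-.30,.31],quat(np.pi/2))
g=get_image("wrist"); pickle.dump(g,open("p1.pkl","wb")); print(bot.get_t())
cv2.imwrite("pics/p1.png",cv2.resize(g["img"][90:330,100:420,::-1],(800,600),interpolation=2))
E
```

```text
55.0
```

View pics/p1.png

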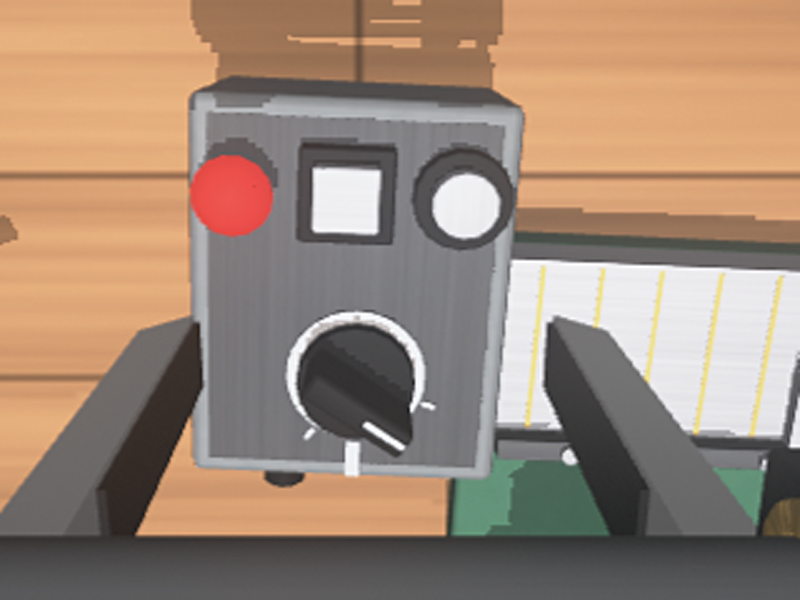

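The pod view shows the dial ring at (355,375), the nose line from (365,425) to (405,450) pointing forward-left, the square button at (346,200) and the round one at (466,206).

```bash
python3 - <<'E'
from h import *
import pickle
g=pickle.load(open("p1.pkl","rb"));H=hsv(g);h,s,v=[H[:,:,i].astype(int) for i in range(3)]
px=lambda u:np.array(u)/2.5+[100,90]
a,b=ray(g,[px((363,424)),px((404,450))],.142); print("nose",a,b,np.arctan2(*(b-a)[[1,0]]))
# ring ellipse: outermost bright pixels around
m=((s<70)&(v>150)); m[:212]=0; m[268:]=0; m[:,:212]=0;m[:,274:]=0
for c in blobs(m,5):
    P=ray(g,c.reshape(-1,2),.101)[:,:2]; (x,y),r=cv2.minEnclosingCircle((P*1000).astype(np.float32)); print("ring",c.reshape(-1,2).mean(0),x,y,r)
print("ring by eye",ray(g,[px((287,375)),px((425,375)),px((356,311))],.101), "mark",ray(g,[px((352,475)),px((352,442))],.101))
m=((s<70)&(v>170)); m[:140]=0;m[195:]=0
for c in blobs(m,100): print("btn",c.reshape(-1,2).mean(0),[np.round(q,4) for q in rect(g,c,.114)])
t=pickle.load(open("im0.pkl","rb"))["top"]
print("top cam btns z.114",ray(t,[(349.3,170.9),(371.2,172.2)],.114),"ring",ray(t,np.array((225/400*85+320,180/480*100+100)),.101))
E
```

```text
nose [ 0.6288 -0.3017  0.142 ] [ 0.6423 -0.2826  0.142 ] 0.9584375186910282
ring [224.1818 264.1818] 656.7568969726562 -329.7560119628906 3.9216206073760986
ring [252.7778 264.0741] 656.816650390625 -291.96966552734375 9.735262870788574
ring [244.1111 233.8241] 626.5059814453125 -301.31756591796875 39.75091552734375
ring by eye [[ 0.6228 -0.3408  0.101 ]
 [ 0.6229 -0.2704  0.101 ]
 [ 0.5882 -0.3055  0.101 ]] mark [[ 0.6802 -0.308   0.101 ]
 [ 0.6608 -0.3079  0.101 ]]
btn [286.9861 173.0278] [array([ 0.5324, -0.253 ], dtype=float32), np.float32(0.0305), np.float32(0.0287), np.float32(1.5705)]
btn [238.7576 170.5657] [array([ 0.5299, -0.3089], dtype=float32), np.float32(0.0309), np.float32(0.0302), np.float32(-0.018)]
top cam btns z.114 [[ 0.5298 -0.2564  0.114 ]
 [ 0.5273 -0.3138  0.114 ]] ring [[ 0.6231 -0.3112  0.101 ]]
```

```bash
python3 - <<'E'
from h import *
import pickle
c=[.6235,-.3075]; a=.90+np.pi/2; e=TH+np.pi/2
set_gripper(.045)
bot.movep([*c,.19],quat(a)); bot.move_l([*c,.117],v=.1); print(bot.get_ft_force())
set_gripper(0); print("w",bot.get_grip_width(),bot.get_ft_force(),bot.get_moment())
for k in np.linspace(a,e,9)[1:]:
    bot.movep([*c,.117],quat(k)); print(round(k,2),bot.get_grip_width(),bot.get_moment()[2])
set_gripper(.045); bot.move_l([*c,.20],v=.15)
bot.movep([.52,-.30,.31],quat(np.pi/2))
g=get_image("wrist"); pickle.dump(g,open("p2.pkl","wb")); print(bot.get_t())
cv2.imwrite("pics/p2.png",cv2.resize(g["img"][150:310,170:330,::-1],(480,480),interpolation=2))
E
```

```text
[-0.3381 -0.741  -0.0512]
w 0.014435195870588724 [-4.4962  3.4265  4.8193] [ 0.9241  1.1046 -0.048 ]
2.35 0.014881123386549162 -0.04221988140019056
2.23 0.014901081619418938 -0.1349918981379045
2.12 0.014859652193637848 -0.04558117615266188
2.0 0.014697101494467428 0.028250050346616318
1.88 0.014767665606000124 -0.048820255920611275
1.76 0.014731205970607996 -0.005436036787233818
1.64 0.014885623118418127 -0.06137495967771915
1.53 0.014876753202477649 -0.07549184037900042
61.9083
```

View pics/p2.png

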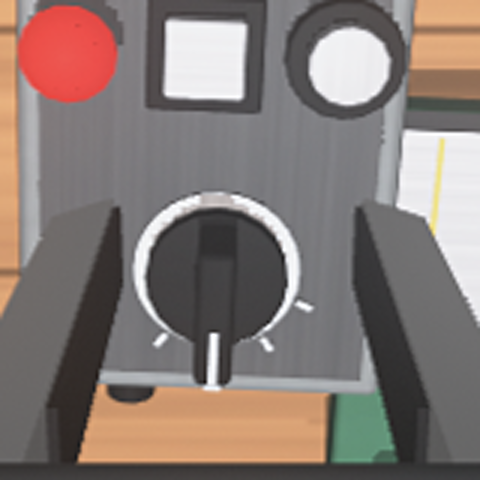

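The dial nose points at the long white mark, so it is at full hold. For the lever, I cross-check the ball position from the earlier wrist view.

```bash
python3 - <<'E'
from h import *
import pickle
d=pickle.load(open("im0.pkl","rb"));w=pickle.load(open("w1.pkl","rb"))
S=1.5625;t=np.array((245,203.5))/S;s=np.array((485,397))/S;k=np.array((750,397))/S
print(tri(d["top"],t,w,k),tri(d["scene"],s,w,k),tri(d["top"],t,d["scene"],s))
def lv(X): return proj(d["top"],X)[0]*S,proj(d["top"],X)[1]*S
B=(tri(d["scene"],s,w,k)+tri(d["top"],t,d["scene"],s))/2
c=np.array([np.cos(TH),np.sin(TH),0]);P=B+.125*np.sin(.5)*c-[0,0,.125*np.cos(.5)]
print(B,"pivot",P,"pivot in top/scene px",lv(P),np.array(proj(d["scene"],P))*S)
E
```

```text
[0.6103 0.2322 0.1858] [0.6114 0.2352 0.1824] [0.6111 0.234  0.1813]
[0.6113 0.2346 0.1819] pivot [0.6711 0.2319 0.0722] pivot in top/scene px (np.float64(258.7091885914633), np.float64(186.1196214685241)) [459.4261 457.7694]
```

```bash
python3 - <<'E'
from h import *
import pickle
c=np.array([np.cos(TH),np.sin(TH),0]);P=np.array([.6711,.2319,.0722]);q=quat(TH+np.pi/2)
ball=lambda f:P+.125*(np.sin(f-.5)*c+np.array([0,0,np.cos(f-.5)]))+[0,0,-.008]
set_gripper(.06)
b=ball(0); bot.movep(b+[0,0,.12],q); bot.move_l(b,v=.12); print(bot.get_ft_force())
set_gripper(0); print("w",bot.get_grip_width(),bot.get_ft_force())
for f in np.linspace(0,.5,8)[1:]: bot.move_l(ball(f),v=.06)
print("w",bot.get_grip_width(),bot.get_ft_force())
set_gripper(.06); bot.move_l(ball(.5)+[0,0,.12],v=.15)
bot.movep([.52,.15,.33],q); bot.sleep(.2); g=get_image("wrist"); print(bot.get_t())
s=get_image("scene")
cv2.imwrite("pics/l.png",np.hstack([cv2.resize(g["img"][140:300,220:420,::-1],(400,320),interpolation=2),cv2.resize(s["img"][230:330,260:385,::-1],(400,320),interpolation=2)]))
E
```

```text
[-0.486  -0.5162  0.4133]
w 0.030636985439503217 [-0.5629 -3.2087  2.117 ]
w 0.030216443342852898 [ 3.2534 -6.0336 -1.6302]
70.7333
```

View pics/l.png

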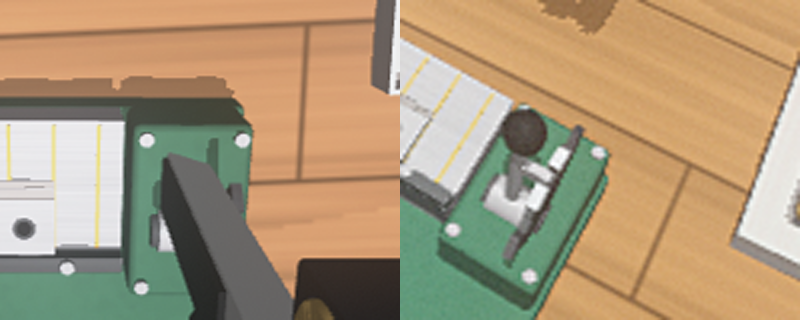

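The scene crop shows the lever upright with the ball at (525,132). I check that projection numerically and, if it agrees, press the buttons.

```bash
python3 - <<'E'
from h import *
import pickle,sys
s=pickle.load(open("im0.pkl","rb"))["scene"]
c=np.array([np.cos(TH),np.sin(TH),0]);P=np.array([.6711,.2319,.0722])
for f in(.3,.4,.5,.6,.7): print(f,proj(s,P+.125*(np.sin(f-.5)*c+np.array([0,0,np.cos(f-.5)]))))
u,v=299.06,271.25; print("seen",u,v)
if abs(proj(s,P+[0,0,.125])[1]-v)>3.5: sys.exit("lever?")
set_gripper(0); q=quat(TH+np.pi/2)
bot.movep([.53,-.16,.25],q)
for n,x,y in(("ext",.531,-.2547),("start",.5286,-.311)):
    bot.movep([x,y,.16],q); bot.move_l([x,y,.125],v=.1); f0=bot.get_ft_force()[2]; z=.125; log=[]
    while z>.102:
        z-=.001; bot.move_l([x,y,z],v=.03); f=bot.get_ft_force()[2]-f0; log.append(round(float(f),1))
        if f>9: break
    bot.sleep(.15); print(n,z,log); bot.move_l([x,y,.16],v=.1)
bot.move_l([.45,-.2,.3],v=.25)
print(bot.get_t())
bot.movep([.45,.0,.35],q)
g=get_image("wrist");cv2.imwrite("pics/end.png",g["img"][:,:,::-1])
E
```

```text
0.3 (np.float64(303.39213218920503), np.float64(263.39982817291116))
0.4 (np.float64(300.86153365833053), np.float64(267.36008473586423))
0.5 (np.float64(298.20586064584666), np.float64(271.68422049537793))
0.6 (np.float64(295.45859750295386), np.float64(276.3220090268465))
0.7 (np.float64(292.65643942299056), np.float64(281.21517254883565))
seen 299.06 271.25
ext 0.11499999999999999 [-1.6, 0.0, 1.4, 0.5, 1.2, 1.5, 2.6, 2.8, 5.0, 10.5]
start 0.11499999999999999 [-0.6, -1.0, -0.1, 1.6, 2.5, 2.4, 2.5, 3.7, 4.4, 11.1]
82.35
```

View pics/end.png

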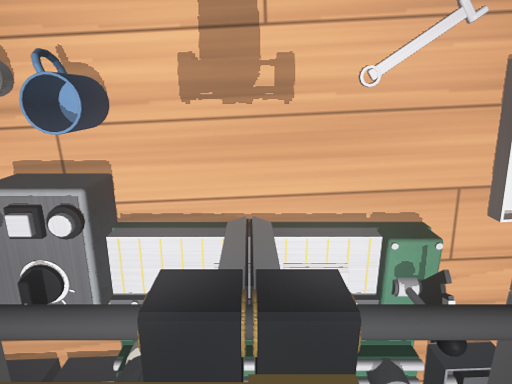

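Both buttons bottomed out, and the dial and lever are still set. I take one last look at the knives before handing in.

```bash
python3 - <<'E'
from h import *
bot.movep([.45,-.25,.35],quat(np.pi/2))
g=get_image("wrist")["img"];t=get_image("top")["img"]
cv2.imwrite("pics/f.png",np.hstack([cv2.resize(g[130:330,260:512,::-1],(400,320),interpolation=2),cv2.resize(t[90:190,150:275,::-1],(400,320),interpolation=2)]))
E
```

```text
(no output)
```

View pics/f.png

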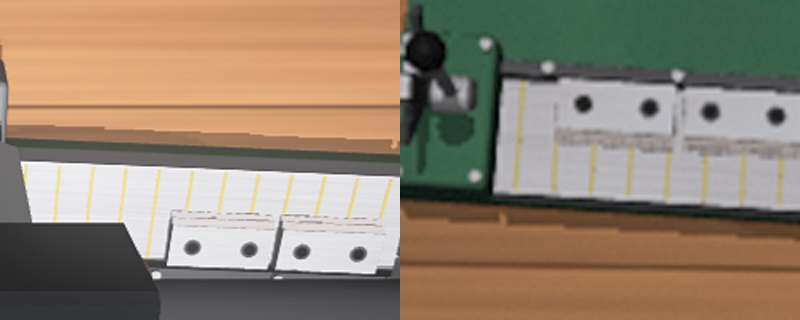

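Both knives still lie against the stop, and the lever is upright.

```bash
python3 -c "
from bench import bot
print(bot.hand_in(),bot.get_t())"
```

```text
the job is handed in; nothing more can be done
the job is handed in; nothing more can be done
```

I handed the job in without a verdict shown: the brush is in the tray, both knives (only two were on the bench) lie against the stop, the dial is at full hold, the lever is in the slow notch, and I pressed the extractor and then wheel-start.

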